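Let the larger bauble blank roll down to the painting pocket

ROBOT

A 6-joint arm with a two-finger parallel gripper is mounted at the origin on the work surface. World frame = base frame: x ahead of the robot, y to its left, z up, the work surface at z = 0. Lengths are in m, angles in rad, forces in N, time in s.
With the tool pointing down it reaches from about 0.375 to 0.9 m from the base axis. Payload 3.1 kg.
Tool frame: the origin (TCP) lies midway between the tips of the shut fingers; the grasp point (between the pads) lies 19 mm behind it; z points along the fingers, y is the line along which they close (so a half turn about z gives the same grasp; the last joint's range is limited). The gripper opens to 87 mm and grips with 3 to 60 N. Pads are 19 mm wide; open, the fingers measure 117 mm over their backs; the gripper's body (75 mm by 190 mm) begins 51 mm behind the grasp point.
Start: joints at [0.977, 0.527, 1.433, -0, 1.181, -0.178], TCP at [0.252, 0.572, 0.223] pointing down, gripper open.
Joint ranges: [-3.08, 3.08], [-0.75, 2.2], [0.22, 2.44], [-1.43, 4.57], [0, 2.65], [-2.85, 2.85]. Speed limits (rad/s): [2.79, 2.79, 3.14, 3.14, 3.14, 3.14].

INTERFACE

Orientations are given as a rotation vector (axis times angle).
In Python, from cell import sensors, eyes, sign_off gives the robot as it stands.
- The arm moves only by the tool servo_tool, never from a script. Its argument "series" is a list of rows, each an object of numbers: "tx", "ty", "tz": the shift along the tool's x, y, z in mm; "ax", "ay", "az": the turn, a rotation vector about the tool's x, y, z in rad; "gripper": the opening, from 0 (shut) to 1 (fully open). A call has 1 to 12 rows; each row is the pose to reach, as a shift and turn from the pose commanded when the call began, along the tool's axes at that moment; what a row does not reach only later rows make up. A row lasts 1/8 s, in which the tool goes at most 62.5 mm and 10.7 degrees, less where a joint would pass 70% of its speed; a pose out of reach is approached as far as the arm can. A call with a gripper value outside its range is refused whole. The fingers move at their own pace and stop on an object; "force" is the grip in N (left out, the last holds). Time passes only in rows, so rows that repeat a pose let the fingers close. It gives the time, the measured TCP pose, the force, the opening and the grip force at its end, in the units of the state.
- sensors.get_state(): the state, without advancing time (a new reading comes with each control period).
- eyes.read_camera(name): name is "scene" or "side" or "wrist"; returns a dict with "frame" (420x560x3 uint8, red, green, blue), "fov_y" (degrees; the focal length in pixels is half the picture's height over the tangent of half this angle, whatever the lens; pixels are square), "cx", "cy" (the principal point, pixels), "R" (3x3) and "t" (3): a world point X has camera coordinates R X + t; the wrist camera has in their place "mount" (4x4, takes a point from camera to tool coordinates, whose origin is the TCP and whose axes are the flange's). Camera axes: x right, y down, z forward; pixel columns grow to the right and rows downward; lengths in m; the calibration is good to about 2 mm. A picture is of the moment at which its call begins: read the wrist's pose just before it. There is no depth.
- sign_off(): hands the job in; it is judged then, once.
The state is a dict: "time": time; "qpos": joint angles; "dq": joint speeds; "joint_efforts": joint torques, N m; "tool_pos": TCP position; "tool_rot": TCP orientation; "contact_force": force on the tool from outside, world axes, zero at the start; "moment": the same for the moment, N m; "finger_gap": finger opening in m; "gripper_force": force on a finger pad.
Only numpy, scipy, OpenCV 4.12 (cv2) and the standard library are available. Lean on these libraries where they do the work, as an engineer would, in place of code of your own. Each camera call takes 0.05 s, during which the arm holds its last target. There are 200 camera calls.

TASK

Press down the paddle of the rocker on the rack that holds the larger white ball, so that its gate lifts, and keep it pressed until the ball has rolled down into the felt pocket; then let go so that the gate drops shut. The primer is fresh: touch neither ball nor the gates, leave the other rack's rocker and the smaller ball as they are, and do not disturb the things lying about.

Things in the scene. Friction and masses are not known exactly. Their poses are not given: they have to be found in the camera images.
- rack_a: wooden ball rack with the larger ball, fixed; one of two equal racks, left or right. 460 mm long (x), 70 wide. Origin on the table under its gate; x runs from the paddle end (nearest the robot) downhill to the pocket end, z up. Lane 52 mm wide, floor 60 mm above the table at the gate, sloping 0.14 rad. The ball waits at x -70 to 0 mm; felt pocket at x 125 to 200 mm, past the gate. Pivot cheeks at x -120 mm, 145 mm high.
- rocker_a (a joint): angle of this rack's rocker, a beam along the rack (jogged to the left side of the lane beside the ball) pivoted 120 mm before the gate, 125 mm above the table. 0 = at rest, gate shut; grows as the paddle is pressed, to 0.42 at a solid stop (paddle 40 mm lower). A spring returns it to 0; pressing takes about 4 N at first, 7 N at the stop. The ball passes freely under the gate above about 0.35.
- paddle_a (a point): middle of the top of this rocker's paddle, the plate 38 mm long (x) and 40 mm wide (y) on the robot's end of the beam, 220 mm before the gate, 133 mm above the table at rest; axes as the rack's, tilting with the rocker. Free space beneath, down to the 12 mm base board.
- gate_a (a point): steel bar with two tines 28 mm apart, hanging from the far end of the rocker in front of the waiting ball, which shows between and above them. Point in its middle, 95 mm above the table at rest; tines end 25 mm below it.
- rack_b: wooden ball rack with the smaller ball, fixed; one of two equal racks, left or right. 460 mm long (x), 70 wide. Origin on the table under its gate; x runs from the paddle end (nearest the robot) downhill to the pocket end, z up. Lane 52 mm wide, floor 60 mm above the table at the gate, sloping 0.14 rad. The ball waits at x -70 to 0 mm; felt pocket at x 125 to 200 mm, past the gate. Pivot cheeks at x -120 mm, 145 mm high.
- rocker_b (a joint): angle of this rack's rocker, a beam along the rack (jogged to the left side of the lane beside the ball) pivoted 120 mm before the gate, 125 mm above the table. 0 = at rest, gate shut; grows as the paddle is pressed, to 0.42 at a solid stop (paddle 40 mm lower). A spring returns it to 0; pressing takes about 4 N at first, 7 N at the stop. The ball passes freely under the gate above about 0.2.
- paddle_b (a point): middle of the top of this rocker's paddle, the plate 38 mm long (x) and 40 mm wide (y) on the robot's end of the beam, 220 mm before the gate, 133 mm above the table at rest; axes as the rack's, tilting with the rocker. Free space beneath, down to the 12 mm base board.
- gate_b (a point): steel bar with two tines 28 mm apart, hanging from the far end of the rocker in front of the waiting ball, which shows between and above them. Point in its middle, 95 mm above the table at rest; tines end 25 mm below it.
- ball_large_center (a point): centre of the larger ball: white primed wooden bauble blank, 46 mm diameter, waiting against its rack's gate. Takes under 2 s to roll to the pocket, where it rests against the end stop with its centre about 180 mm past the gate.
- ball_small_center (a point): centre of the smaller ball: white primed wooden bauble blank, 28 mm diameter, waiting against the other rack's gate.
- paint_jar: amber glass jar of paint with a white cap, 40 mm across, 62 mm high, standing between the two racks; origin at the middle of its underside; loose, to be left alone
- paint_pot: green glass pot with a black cap, 32 mm across, 45 mm high, standing between the two paddles; origin at the middle of its underside; loose, to be left alone
- mug: white ceramic mug, 80 mm across, 90 mm high; origin at the middle of its underside; loose, to be left alone
- tape: roll of tape lying flat, 90 mm across, 25 mm high; origin at the middle of its underside; loose, to be left alone
- brush: wooden paint brush lying flat, 180 mm long; origin at its underside, mid-length; loose, to be left alone
- sanding_block: cork sanding block, 100 x 55 x 32 mm; origin at the middle of its underside; loose, to be left alone

How it is judged:
On the way, in this order (a step that is already met when the one before it is completed fails the run):
1. the rocker of the larger ball's rack is pressed and its gate lifts (value of joint rocker_a above 0.2 rad), for 0.1 s.
2. the larger ball has rolled into the pocket while the rocker is still pressed (x of ball_large_center in the frame of rack_a between 0.135 and 0.2 m and y of ball_large_center in the frame of rack_a between -0.02 and 0.02 m and z of ball_large_center in the frame of rack_a below 0.065 m and value of joint rocker_a above 0.2 rad), for 0.2 s.
At the end, for the whole second after the job is handed in: The larger ball lies at rest (under 0.03 m/s) in the pocket of its rack (centre 135 to 200 mm past the gate), its rocker is back to within 0.04 rad of rest with the gate shut, the smaller ball still waits behind its own shut gate (rocker within 0.04 rad) (x of ball_large_center in the frame of rack_a between 0.135 and 0.2 m and y of ball_large_center in the frame of rack_a between -0.02 and 0.02 m and z of ball_large_center in the frame of rack_a below 0.065 m and linear speed of ball_large below 0.03 m/s and value of joint each of rocker_a, rocker_b below 0.04 rad and x of ball_small_center in the frame of rack_b between -0.07 and -0.004 m and y of ball_small_center in the frame of rack_b between -0.02 and 0.02 m and z of ball_small_center in the frame of rack_b below 0.1 m); the robot touches nothing.
It fails at once if the robot touches a ball (contact force between any of ball_large, ball_small and the fingers above 0.3 N or contact force between any of ball_large, ball_small and the arm above 0.3 N).
It fails at once if the robot touches a gate (contact force between any of rocker_a_c4, rocker_a_c5, rocker_a_c6, rocker_b_c4, rocker_b_c5, rocker_b_c6 and the fingers above 0.3 N or contact force between any of rocker_a_c4, rocker_a_c5, rocker_a_c6, rocker_b_c4, rocker_b_c5, rocker_b_c6 and the arm above 0.3 N).
It fails at once if a ball is lifted or leaves its rack (height (world z) of any of ball_large_center, ball_small_center above 0.13 m or height (world z) of any of ball_large_center, ball_small_center below 0.03 m).
It fails at once if the smaller ball's rocker is pressed (over 0.08 rad) (value of joint rocker_b above 0.08 rad).
It fails at once if a bystander is moved by more than 25 mm or lifted (distance of any of paint_jar, paint_pot, mug, tape, brush, sanding_block from where it was at the start of the episode above 0.025 m).
It also fails if it takes over 32 s, if anything falls off the work surface, if the arm or the gripper's body presses on something with over 40 N, if the wrist force passes 120 N, or if a joint passes its speed limit or range.

## Working session

There is one attempt and no reset: what is moved stays moved. The work goes in short steps, Python scripts to look and compute and a tool call to move; the robot and the scene stay as the last step left them, time stands still between calls to the robot, and variables do not carry over. Pictures are saved under pics/ and viewed, at most 10 in all, crops included, and the job is handed in when it is done.

Besides the shell and the picture viewer there is one more tool, called as name([rows], argument=value, ...), one row to a line, values as JSON. servo_tool: Moves the arm, as the interface text tells. Its arguments: {"type":"object","properties":{"series":{"type":"array"},"force":{"type":"number"}},"required":["series"]}

```bash
mkdir -p pics
python3 - <<'E'
from cell import sensors, eyes
import cv2,pickle
s=sensors.get_state();print(s['time'],s['tool_pos'],s['tool_rot'],s['finger_gap'])
d={}
for n in("scene","side"):
    c=eyes.read_camera(n);d[n]=c;cv2.imwrite(f"pics/{n}0.png",c["frame"][:,:,::-1]);print(n,c["fov_y"],c["R"],c["t"])
pickle.dump(d,open("cams.pkl","wb"))
E
```

```text
0.0 [0.25198872 0.57115678 0.22156757] [-0.64824623 -3.07314104  0.00315456] 0.08698605704095427
scene 53.63429328181406 [[ 0.47997605  0.87707029  0.01925321]
 [ 0.58686968 -0.30469662 -0.75016261]
 [-0.65207895  0.37135921 -0.66097305]] [-0.28237227 -0.27904921  1.54979606]
side 42.40982511907568 [[ 0.99317876 -0.11544588 -0.01637669]
 [-0.09035475 -0.67321078 -0.73390958]
 [ 0.07370187  0.73038312 -0.67904973]] [-0.57334322  0.11134243  1.17278467]
```

View pics/scene0.png

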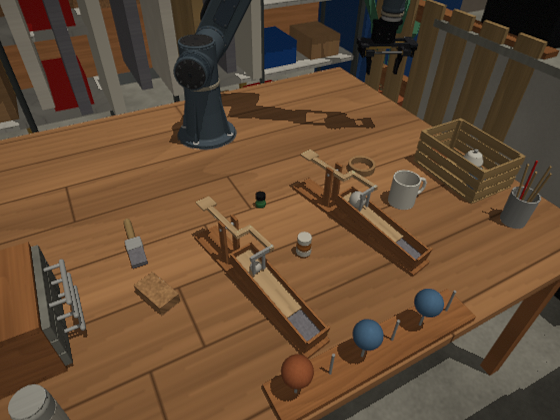

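View pics/side0.png

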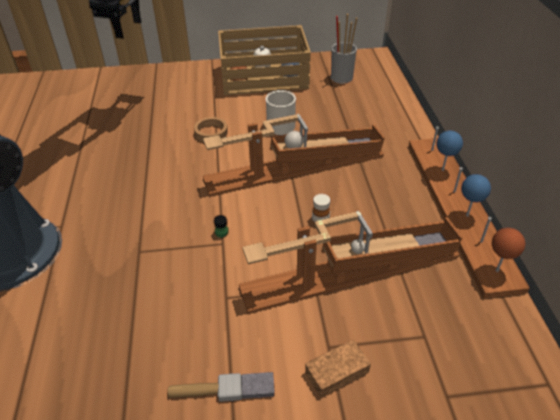

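The larger ball is in the left (+y) rack: side (293,139), scene (357,198). Its paddle is at scene (313,155) and side (214,142). The small ball is at side (357,247), with its paddle at scene (207,203) and side (256,253).

```bash
cat > h.py <<'E'
import numpy as np,cv2,pickle
d=pickle.load(open("cams.pkl","rb"))
def P(n):
    c=d[n];f=210/np.tan(np.radians(c["fov_y"]/2))
    K=np.array([[f,0,c["cx"]],[0,f,c["cy"]],[0,0,1]]);return K@np.c_[c["R"],c["t"]]
def tri(a,b):
    X=cv2.triangulatePoints(P("scene"),P("side"),np.float32(a),np.float32(b)).ravel();return X[:3]/X[3]
def proj(n,X):
    p=P(n)@np.r_[X,1];return p[:2]/p[2]
E
python3 - <<'E'
from h import *
for n,a,b in [("padA",(313,155),(214,142)),("ballA",(357,198),(293,139)),("padB",(207,203),(256,253)),("pot",(261,194),(221,219)),("endA far",(429,241),(381,131))]:
    print(n,tri(a,b).round(3))
c=[cv2.resize(d[n]["frame"][y:y+100,x:x+130,::-1],None,fx=4,fy=4,interpolation=2) for n,y,x in(("scene",120,290),("side",90,190))]
cv2.imwrite("pics/crop.png",cv2.resize(np.vstack(c),(390*520//390,600)) if 0 else np.hstack([cv2.resize(k,(400,308)) for k in c]))
E
```

```text
padA [0.456 0.171 0.123]
ballA [0.645 0.201 0.089]
padB [ 0.522 -0.186  0.128]
pot [ 0.459 -0.003  0.043]
endA far [0.87  0.243 0.075]
```

View pics/crop.png

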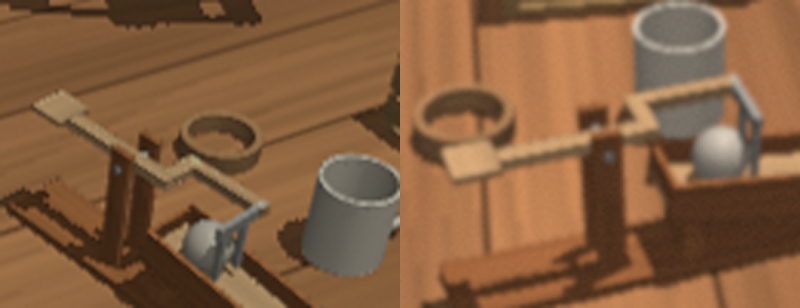

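Run:
```python
from h import *
from scipy.spatial.transform import Rotation as R
from cell import sensors
s=sensors.get_state()
p=tri((309.5,154.5),(213.4,142.3));b=tri((356.5,199),(293.5,139.5));print(p,b)
yaw=np.arctan2(b[1]-p[1],b[0]-p[0]);print(yaw,np.hypot(*(b-p)[:2]))
R0=R.from_rotvec(s['tool_rot']);print(R0.as_matrix().round(3))
tgt=np.r_[p[:2],.175];print("shift",R0.inv().apply(tgt-s['tool_pos'])*1000)
ty=np.arctan2(R0.as_matrix()[1,1],R0.as_matrix()[0,1]);print("turn az",-(yaw+np.pi/2-ty))
```

```text
[0.4555068  0.15982732 0.12949659] [0.64625394 0.19888593 0.08802526]
0.20197444 0.19470502
[[-0.915  0.404 -0.001]
 [ 0.404  0.915 -0.002]
 [ 0.    -0.002 -1.   ]]
shift [-352.29641386 -294.05864075   47.13469006]
turn az -0.617713412657708
```

servo_tool([
  {"tx": -20,"ty": -17,"tz": 0,"az": -0.05,"gripper": 0},
  {"tx": -60,"ty": -50,"tz": 0,"az": -0.1,"gripper": 0},
  {"tx": -105,"ty": -88,"tz": 0,"az": -0.2,"gripper": 0},
  {"tx": -150,"ty": -125,"tz": 5,"az": -0.3,"gripper": 0},
  {"tx": -195,"ty": -163,"tz": 10,"az": -0.4,"gripper": 0},
  {"tx": -240,"ty": -200,"tz": 15,"az": -0.5,"gripper": 0},
  {"tx": -285,"ty": -238,"tz": 20,"az": -0.6,"gripper": 0},
  {"tx": -325,"ty": -271,"tz": 30,"az": -0.62,"gripper": 0},
  {"tx": -345,"ty": -288,"tz": 30,"az": -0.62,"gripper": 0},
  {"tx": -352,"ty": -294,"tz": 30,"az": -0.62,"gripper": 0},
  {"tx": -352,"ty": -294,"tz": 30,"az": -0.62,"gripper": 0},
])

```text
$.series[0]: bad value
```

Run:
```python
from h import *
from cell import sensors,eyes
from scipy.spatial.transform import Rotation as R
s=sensors.get_state();c=eyes.read_camera("wrist");f=c["frame"][:,:,::-1].copy()
print(s['time'],s['tool_pos'],s['tool_rot'],s['finger_gap'],s['contact_force'])
T=np.eye(4);T[:3,:3]=R.from_rotvec(s['tool_rot']).as_matrix();T[:3,3]=s['tool_pos']
M=T@np.array(c["mount"]);W=np.linalg.inv(M);F=210/np.tan(np.radians(c["fov_y"]/2))
pickle.dump((M,F,c["cx"],c["cy"]),open("w.pkl","wb"))
x=W@np.r_[.4555,.160,.133,1];print("paddle predicted px",F*x[0]/x[2]+c["cx"],F*x[1]/x[2]+c["cy"])
cv2.imwrite("pics/w1.png",f)
g=eyes.read_camera("side")["frame"][:,:,::-1];g2=eyes.read_camera("scene")["frame"][:,:,::-1]
cv2.imwrite("pics/s1.png",np.hstack([cv2.resize(g[60:200,170:350],(400,311),interpolation=2),cv2.resize(g2[90:230,270:450],(400,311),interpolation=2)]))
```

```text
0.1 [0.25203094 0.57119552 0.22167659] [-6.48200045e-01 -3.07325698e+00  2.88675892e-03] 0.08663078817724196 [ 0.44025478 -1.11938786  0.53395075]
paddle predicted px 14.118030125783207 514.5939470530641
```

View pics/w1.png

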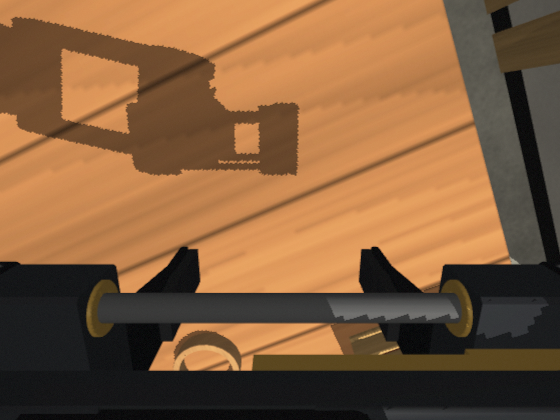

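View pics/s1.png

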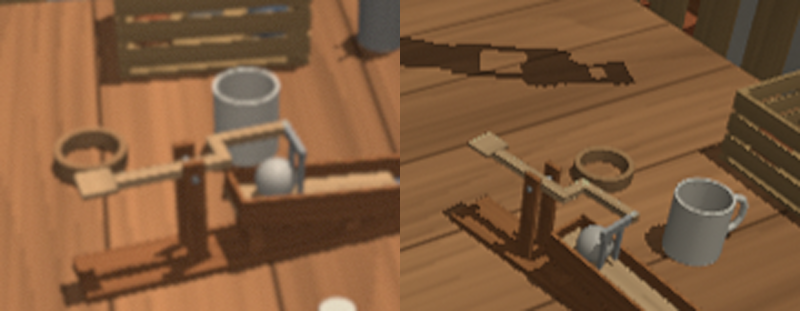

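The move was refused, so the arm hasn't moved. These pictures show the starting pose: the wrist sees only the table, and the paddle is unchanged at side (213,142). I'll retry with every key given.

servo_tool([
  {"tx": -20,"ty": -17,"tz": 0,"ax": 0,"ay": 0,"az": -0.05,"gripper": 0},
  {"tx": -60,"ty": -50,"tz": 0,"ax": 0,"ay": 0,"az": -0.1,"gripper": 0},
  {"tx": -105,"ty": -88,"tz": 0,"ax": 0,"ay": 0,"az": -0.2,"gripper": 0},
  {"tx": -150,"ty": -125,"tz": 5,"ax": 0,"ay": 0,"az": -0.3,"gripper": 0},
  {"tx": -195,"ty": -163,"tz": 10,"ax": 0,"ay": 0,"az": -0.4,"gripper": 0},
  {"tx": -240,"ty": -200,"tz": 15,"ax": 0,"ay": 0,"az": -0.5,"gripper": 0},
  {"tx": -285,"ty": -238,"tz": 20,"ax": 0,"ay": 0,"az": -0.6,"gripper": 0},
  {"tx": -325,"ty": -271,"tz": 30,"ax": 0,"ay": 0,"az": -0.62,"gripper": 0},
  {"tx": -345,"ty": -288,"tz": 30,"ax": 0,"ay": 0,"az": -0.62,"gripper": 0},
  {"tx": -352,"ty": -294,"tz": 30,"ax": 0,"ay": 0,"az": -0.62,"gripper": 0},
  {"tx": -352,"ty": -294,"tz": 30,"ax": 0,"ay": 0,"az": -0.62,"gripper": 0},
])

```text
time: 1.62
tool_pos: [0.4556, 0.1607, 0.1926]
tool_rot: [0.319, -3.125, -0.001]
contact_force: [0.1, 0.2, -0.6]
finger_gap: 0.0002
gripper_force: 0.0
```

Run:
```python
from h import *
from cell import sensors,eyes
from scipy.spatial.transform import Rotation as R
s=sensors.get_state();c=eyes.read_camera("wrist");f=c["frame"][:,:,::-1].copy()
T=np.eye(4);T[:3,:3]=R.from_rotvec(s['tool_rot']).as_matrix();T[:3,3]=s['tool_pos']
M=T@np.array(c["mount"]);W=np.linalg.inv(M);F=210/np.tan(np.radians(c["fov_y"]/2))
for X in([.4555,.160,.133],s['tool_pos']):
    x=W@np.r_[X,1];print("px",F*x[0]/x[2]+c["cx"],F*x[1]/x[2]+c["cy"])
g=eyes.read_camera("side")["frame"][:,:,::-1];g2=eyes.read_camera("scene")["frame"][:,:,::-1]
cv2.imwrite("pics/s2.png",np.vstack([np.hstack([cv2.resize(g[60:200,170:350],(400,311),interpolation=2),cv2.resize(g2[90:230,270:450],(400,311),interpolation=2)]),np.hstack([cv2.resize(f,(380,285)),np.zeros((285,420,3),np.uint8)])]))
print(proj("side",s['tool_pos']),proj("scene",s['tool_pos']))
```

```text
px 277.98232508145253 224.35029094474902
px 278.89786708142793 261.7565908818729
[210.69579973 118.78646272] [311.07055015 136.17529744]
```

View pics/s2.png

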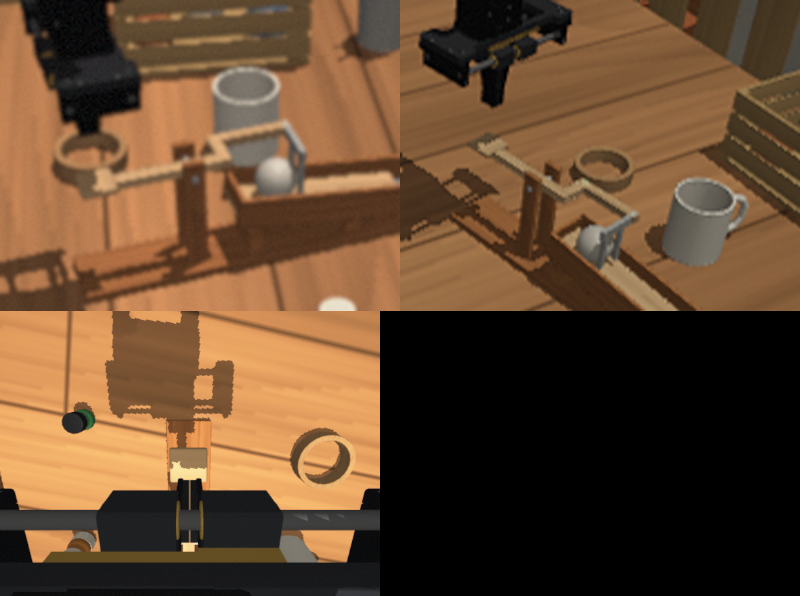

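The wrist view shows the paddle centred under the shut fingers at about column 277, with its near edge at row 202. That is within 3 mm of the prediction, so I'll press.

servo_tool([
  {"tx": 0,"ty": 0,"tz": 25,"ax": 0,"ay": 0,"az": 0,"gripper": 0},
  {"tx": 0,"ty": 0,"tz": 48,"ax": 0,"ay": 0,"az": 0,"gripper": 0},
  {"tx": 0,"ty": 0,"tz": 57,"ax": 0,"ay": 0,"az": 0,"gripper": 0},
  {"tx": 0,"ty": 0,"tz": 65,"ax": 0,"ay": 0,"az": 0,"gripper": 0},
  {"tx": 0,"ty": 0,"tz": 75,"ax": 0,"ay": 0,"az": 0,"gripper": 0},
  {"tx": 0,"ty": 0,"tz": 85,"ax": 0,"ay": 0,"az": 0,"gripper": 0},
  {"tx": 0,"ty": 0,"tz": 92,"ax": 0,"ay": 0,"az": 0,"gripper": 0},
  {"tx": 0,"ty": 0,"tz": 95,"ax": 0,"ay": 0,"az": 0,"gripper": 0},
  {"tx": 0,"ty": 0,"tz": 95,"ax": 0,"ay": 0,"az": 0,"gripper": 0},
  {"tx": 0,"ty": 0,"tz": 95,"ax": 0,"ay": 0,"az": 0,"gripper": 0},
  {"tx": 0,"ty": 0,"tz": 95,"ax": 0,"ay": 0,"az": 0,"gripper": 0},
  {"tx": 0,"ty": 0,"tz": 95,"ax": 0,"ay": 0,"az": 0,"gripper": 0},
])

```text
time: 3.28
tool_pos: [0.4579, 0.1613, 0.0983]
tool_rot: [-0.319, 3.12, 0.001]
contact_force: [-0.6, 4.1, 6.0]
finger_gap: 0.0006
gripper_force: 2.9
```

```bash
cat > look.py <<'E'
import sys;from h import *
from cell import eyes
g=eyes.read_camera("side")["frame"][:,:,::-1];g2=eyes.read_camera("scene")["frame"][:,:,::-1]
cv2.imwrite(sys.argv[1],np.hstack([cv2.resize(g[60:200,200:400],(400,280),interpolation=2),cv2.resize(g2[130:270,270:470],(400,280),interpolation=2)]))
E
python3 look.py pics/s3.png
```

```text
(no output)
```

View pics/s3.png

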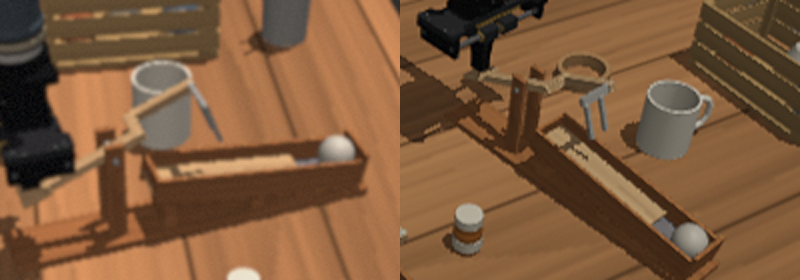

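The gate is up and the ball is already at the pocket end: crop (337,150) side, (690,240) scene. I'll hold a little longer, then release.

servo_tool([
  {"tx": 0,"ty": 0,"tz": 0,"ax": 0,"ay": 0,"az": 0,"gripper": 0},
  {"tx": 0,"ty": 0,"tz": 0,"ax": 0,"ay": 0,"az": 0,"gripper": 0},
  {"tx": 0,"ty": 0,"tz": 0,"ax": 0,"ay": 0,"az": 0,"gripper": 0},
  {"tx": 0,"ty": 0,"tz": 0,"ax": 0,"ay": 0,"az": 0,"gripper": 0},
  {"tx": 0,"ty": 0,"tz": 0,"ax": 0,"ay": 0,"az": 0,"gripper": 0},
  {"tx": 0,"ty": 0,"tz": 0,"ax": 0,"ay": 0,"az": 0,"gripper": 0},
  {"tx": 0,"ty": 0,"tz": 0,"ax": 0,"ay": 0,"az": 0,"gripper": 0},
  {"tx": 0,"ty": 0,"tz": 0,"ax": 0,"ay": 0,"az": 0,"gripper": 0},
  {"tx": 0,"ty": 0,"tz": 0,"ax": 0,"ay": 0,"az": 0,"gripper": 0},
  {"tx": 0,"ty": 0,"tz": 0,"ax": 0,"ay": 0,"az": 0,"gripper": 0},
])

```text
time: 4.62
tool_pos: [0.458, 0.1613, 0.0983]
tool_rot: [-0.319, 3.12, 0.001]
contact_force: [-0.1, 3.8, 5.7]
finger_gap: 0.0006
gripper_force: 2.9
```

servo_tool([
  {"tx": 0,"ty": 0,"tz": -7,"ax": 0,"ay": 0,"az": 0,"gripper": 0},
  {"tx": 0,"ty": 0,"tz": -15,"ax": 0,"ay": 0,"az": 0,"gripper": 0},
  {"tx": 0,"ty": 0,"tz": -23,"ax": 0,"ay": 0,"az": 0,"gripper": 0},
  {"tx": 0,"ty": 0,"tz": -31,"ax": 0,"ay": 0,"az": 0,"gripper": 0},
  {"tx": 0,"ty": 0,"tz": -40,"ax": 0,"ay": 0,"az": 0,"gripper": 0},
  {"tx": 0,"ty": 0,"tz": -60,"ax": 0,"ay": 0,"az": 0,"gripper": 0},
  {"tx": 0,"ty": 0,"tz": -85,"ax": 0,"ay": 0,"az": 0,"gripper": 0},
  {"tx": 0,"ty": 0,"tz": -110,"ax": 0,"ay": 0,"az": 0,"gripper": 0},
  {"tx": 0,"ty": 0,"tz": -120,"ax": 0,"ay": 0,"az": 0,"gripper": 0},
  {"tx": 0,"ty": 0,"tz": -120,"ax": 0,"ay": 0,"az": 0,"gripper": 0},
  {"tx": 0,"ty": 0,"tz": -120,"ax": 0,"ay": 0,"az": 0,"gripper": 0},
  {"tx": 0,"ty": 0,"tz": -120,"ax": 0,"ay": 0,"az": 0,"gripper": 0},
])

```text
time: 6.12
tool_pos: [0.4552, 0.1605, 0.2166]
tool_rot: [0.32, -3.123, 0.0]
contact_force: [0.8, 0.1, 0.2]
finger_gap: 0.0004
gripper_force: 0.0
```

```bash
python3 look.py pics/s4.png
```

```text
(no output)
```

View pics/s4.png

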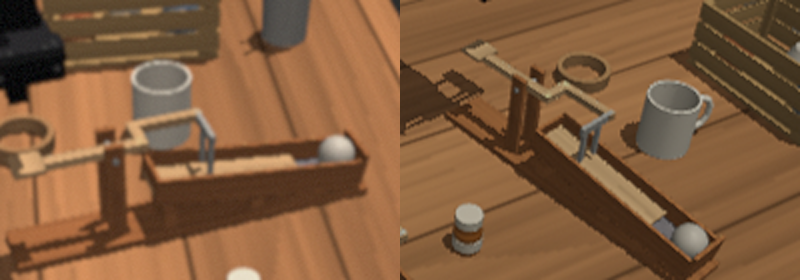

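The ball lies in the pocket at crop (337,150) and (690,240). The gate is shut, the paddle is back at rest and the arm is clear.

```bash
python3 -c "
from cell import sign_off;print(sign_off())"
```

```text
the job is handed in; nothing more can be done
None
```

The larger ball rolled into its pocket while the paddle was held down, the gate then dropped shut, nothing else was touched as far as the pictures show, and the job is handed in (the sign-off returned no verdict).

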